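# Load the tube rack and rock it out of its bench holder

## Task

Stand the two bead tubes, caps up, one in each bore of the blue rack while the rack sits in its bench holder. Then take the rack by its black handle, rock it sideways towards one jaw and then the other until both stiff jaws have been pushed back and it comes free, and lift it straight up; finish still holding it, upright and still above the holder, with its foot about 2 cm above the jaws and both tubes in it. Do not push on the holder or its jaws with the fingers, and leave the tape roll, wire spool and pot where they are.

Things in the scene. Friction and masses are not known exactly. Their poses are not given: they have to be found in the camera images.
- holder: Fixed bench holder, plate 136 (x) x 120 (y) x 10 mm, z up; origin: centre of its underside, on the worktop. A groove along its x takes the rack's foot (groove floor 10 mm up). Grey housings on its +y and -y sides: 56 mm along x, y 28 to 46 mm off centre, tops 75 mm above the worktop; red pins stick out of their outer sides.
- jaw_line (a point): Point midway between the holder's two brass-faced jaws, 67 mm above the worktop. Each jaw: 36 mm along x, 61.5 to 73 mm above the worktop, face 17.5 mm from this point in y at the start. They overhang the rack's shoulder by 3.5 mm a side: pulled straight up, the rack lifts 2.5 mm and stops.
- jaw_left (a joint): Jaw on the holder's +y side: 0 = in (start), grows to 0.0055 m (its stop) as it is pushed outward. No spring; stiff friction of about 8 N, it stays where it is pushed to, and its red pin comes out of the housing with it. The rack is free once the two jaw values add up to over 0.007 m: 0.004 or more on each is ample.
- jaw_right (a joint): The same for the jaw on the holder's -y side, pushed outward towards -y.
- tube_rack: Loose blue rack, about 0.4 kg, in the holder, axes along the holder's, origin 10 mm above the holder's: centre of its foot's underside, z up. Round foot 16 mm thick, 100 mm long in x. Block 124 mm long (x); 42 mm wide (y) at 24 to 49 mm above the origin (its top edge: the shoulder under the jaws), 34 mm wide at 49 to 70 mm (its flanks push the jaws).
- handle_grip (a point): Where to grip the rack's black upright handle, on the rack's z axis 118 mm above its origin, fingers closing along the rack's y. Handle 28 mm (x) x 14 mm (y), from 72 to 140 mm above the rack's origin.
- rock_axis (a point): Point on the axis of the round foot (along rack x), 8 mm above the rack's origin: the rack rocks sideways about this axis, handle towards holder +y or -y. Rocking by 0.1 rad (6 degrees) pushes the jaw on that side back by about 5 mm; the jaw meets its stop at about 0.11 rad.
- bore_far (a point): Centre of the floor of the rack's round bore at rack x = +46 mm, 40 mm above the rack's origin. Bore 19 mm in diameter, 30 mm deep, mouth in the block's top (70 mm above the rack's origin).
- bore_near (a point): The same for the bore at rack x = -46 mm.
- bead_tube_1: Clear vial of blue beads with a white cap, 16 mm in diameter, 62 mm tall, standing loose on the worktop, about 20 g. Origin: centre of its underside, z towards the cap. In a bore, 32 mm of it stand out above the block. Either tube may go in either bore.
- bead_tube_2: The same vial with pale beads.
- tape_roll: Bystander, loose: roll of tan tape, 96 mm across, 48 high. Origin: centre of its underside.
- spool_brass: Bystander, loose: spool of brass wire, 46 mm across, 26 high. Origin: centre of its underside.
- flux_pot: Bystander, loose: small round ceramic pot, 64 mm across, 36 high. Origin: centre of its underside.

How it is judged:
On the way, in this order (a step that is already met when the one before it is completed fails the run):
1. one tube stands in a bore of the rack ((((distance between bead_tube_1 and bore_far below 0.012 m or distance between bead_tube_1 and bore_near below 0.012 m) and angle between bead_tube_1's own z axis and vertical below 0.35 rad) or ((distance between bead_tube_2 and bore_far below 0.012 m or distance between bead_tube_2 and bore_near below 0.012 m) and angle between bead_tube_2's own z axis and vertical below 0.35 rad))), for 0.2 s.
2. both tubes stand in the bores, one in each ((distance between bead_tube_1 and bore_far below 0.012 m or distance between bead_tube_1 and bore_near below 0.012 m) and angle between each of bead_tube_1, bead_tube_2's own z axis and vertical below 0.35 rad and (distance between bead_tube_2 and bore_far below 0.012 m or distance between bead_tube_2 and bore_near below 0.012 m)), for 0.2 s.
3. with both tubes in, one jaw has been pushed back (over 3 mm) (all of step 2 and value of joint any of jaw_left, jaw_right above 0.003 m), for 0.05 s.
4. with both tubes in, both jaws have given way (over 1 mm each) (all of step 2 and value of joint each of jaw_left, jaw_right above 0.001 m), for 0.05 s.
At the end, for the whole second after the job is handed in: Fingers hold the rack still and upright (within 0.12 rad), foot underside 80-125 mm above the worktop (5-50 mm above the housings), within 30 mm sideways of the holder, not touching it; each jaw back over 1 mm; each tube cap up in its own bore, base within 12 mm of the floor centre (all of step 4 and z of tube_rack in the frame of holder between 0.08 and 0.125 m and horizontal distance between tube_rack and holder below 0.03 m and angle between tube_rack's own z axis and vertical below 0.12 rad and linear speed of tube_rack below 0.02 m/s and contact force between the fingers and tube_rack above 2 N and contact force between tube_rack and holder below 0.2 N); the arm keeps its last pose, push and grip.
It fails at once if the tape roll is moved more than 2 cm (distance of tape_roll from where it was at the start of the episode above 0.02 m).
It fails at once if the spool brass is moved more than 2 cm (distance of spool_brass from where it was at the start of the episode above 0.02 m).
It fails at once if the flux pot is moved more than 2 cm (distance of flux_pot from where it was at the start of the episode above 0.02 m).
It fails at once if the fingers push on the holder or its jaws (over 3 N) (contact force between the fingers and holder above 3 N).
It also fails if it takes over 61 s, if anything falls off the work surface, if the arm or the gripper's body presses on something with over 40 N, if the wrist force passes 120 N, or if a joint passes its speed limit or range.

## Robot

A 6-joint arm with a two-finger parallel gripper is mounted at the origin on a cart in front of the work surface, level with it; the furniture and walls round the work are solid. World frame = base frame: x ahead of the robot, y to its left, z up, the work surface at z = 0. Lengths are in m, angles in rad, forces in N, time in s.
With the tool pointing down it reaches from about 0.275 to 0.85 m from the base axis. Payload 5.2 kg.
Tool frame: the origin (TCP) lies between the finger pads; the fingertips stand 19 mm ahead of it and the grasp point (between the pads) is the TCP; z points along the fingers, y is the line along which they close (so a half turn about z gives the same grasp; the last joint's range is limited). The gripper opens to 85 mm and grips with 20 to 120 N. Pads are 22 mm wide; open, the fingers measure 114 mm over their backs; the gripper's body (76 mm by 85 mm) begins 54 mm behind the grasp point. The pads swing forward as they close: fully open they stand 13 mm farther back than shut.
Start: joints at [1.108, 0.259, 1.535, -0, 1.348, -0.203], TCP at [0.141, 0.532, 0.25] pointing down, gripper open.
Joint ranges: [-3.14, 3.14], [-0.91, 2.08], [0.19, 2.58], [-1.22, 4.36], [0.22, 2.71], [-3.12, 3.12]. Speed limits (rad/s): [2.57, 2.57, 3.14, 3.14, 3.14, 3.14].

## Interface

Orientations are given as a unit quaternion [w, x, y, z].
In Python, from rig import * gives the robot as it stands.
- The arm moves only by the tool arm_command, never from a script. Its arguments are lists of equal length, an entry for each row: "hand": the opening in per cent of the stroke, from 0 (shut) to 100 (fully open); "delta_pos": the shift along the tool's x, y, z in cm, a list of three; "delta_rot": the turn, a rotation vector about the tool's x, y, z in degrees, a list of three. In form: {"hand": [hand, ...], "delta_pos": [[dx, dy, dz], ...], "delta_rot": [[rx, ry, rz], ...]}. A call has 1 to 20 rows; each row is the pose to reach, as a shift and turn from the pose commanded when the call began, along the tool's axes at that moment; what a row does not reach only later rows make up. A row lasts 1/12 s, in which the tool goes at most 41.7 mm and 7.16 degrees, less where a joint would pass 70% of its speed; a pose out of reach is approached as far as the arm can. A call with a gripper value outside its range is refused whole. The fingers move at their own pace and stop on an object; "grip_force" is the grip in N (left out, the last holds). Time passes only in rows, so rows that repeat a pose let the fingers close. It gives the time, the measured TCP pose, the force, the opening and the grip force at its end, in the units of the state.
- state(): the state, without advancing time (a new reading comes with each control period).
- grab_frame(name): name is "scene" or "side" or "wrist"; returns a dict with "color" (384x512x3 uint8, red, green, blue), "range_z" (384x512 float32, m along the optical axis (not along the pixel's ray), 0 where there is no reading), "fx", "fy", "cx", "cy" (pixels), "k1" (the pictures are not rectified: a ray, as slopes to the right and down, at radius r is drawn at 1 + k1 r^2 times it, then the intrinsics apply), "rvec" (rotation vector, rad) and "tvec" (3), from world to camera coordinates, as OpenCV has them; the wrist camera has in their place "mount" (4x4, takes a point from camera to tool coordinates, whose origin is the TCP and whose axes are the flange's). Camera axes: x right, y down, z forward; pixel columns grow to the right and rows downward; lengths in m; the calibration is good to about 2 mm. A picture is of the moment at which its call begins: read the wrist's pose just before it.
- job_done(): hands the job in; it is judged then, once.
Trained networks look in a picture, given as the dict that the camera call returned (one of the last four; its "shot" number tells which), for a name from the list of things; names that differ only in an ending like _2 or _b are one class to them, and where a whole thing is asked for, a point or a joint stands for the part that bears it (a point fixed in the world has none). Each returns a list of dicts, best first, with "conf" (0 to 1); they miss things now and then, are a little off and sometimes report something else, mostly with a low value. They report only what shows in the picture. A call takes as long as a camera call.
- regions_of(target, picture): "mask" (384x512 bool, what is visible of it) and "extent" ([left, top, right, bottom] in pixels, round what is visible of it).
- pinpoint(target, picture): "pixel" ([row, column] in pixels: a listed point, or the origin of a listed thing).
The state is a dict: "time": time; "joints": joint angles; "joint_vel": joint speeds; "tau": joint torques, N m; "eef_pos": TCP position; "eef_rot": TCP orientation; "force": force on the tool from outside, world axes, zero at the start; "wrist_torque": the same for the moment, N m; "gripper_width": finger opening in m; "gripper_force": force on a finger pad.
Only numpy, scipy, OpenCV 4.12 (cv2) and the standard library are available. Lean on these libraries where they do the work, as an engineer would, in place of code of your own. Each camera call takes 0.05 s, during which the arm holds its last target. There are 200 camera calls.

## Working session

There is one attempt and no reset: what is moved stays moved. The work goes in short steps, Python scripts to look and compute and a tool call to move; the robot and the scene stay as the last step left them, time stands still between calls to the robot, and variables do not carry over. Pictures are saved under pics/ and viewed, at most 10 in all, crops included, and the job is handed in when it is done.

Besides the shell and the picture viewer there is one more tool, called in YAML: its name, and indented under it one key for each argument. arm_command: Moves the arm, as the interface text tells. Its arguments: {"type":"object","properties":{"hand":{"type":"array","items":{"type":"number"}},"delta_pos":{"type":"array","items":{"type":"array","items":{"type":"number"}}},"delta_rot":{"type":"array","items":{"type":"array","items":{"type":"number"}}},"grip_force":{"type":"number"}},"required":["hand","delta_pos","delta_rot"]}

```bash
mkdir -p pics
cat > h.py <<'E'
from rig import *
import numpy as np, cv2
from scipy.spatial.transform import Rotation as R
def toolT():
    s=state(); q=s["eef_rot"]; T=np.eye(4); T[:3,:3]=R.from_quat([q[1],q[2],q[3],q[0]]).as_matrix(); T[:3,3]=s["eef_pos"]; return T
def camT(f,T=None):
    if "mount" in f: return T@np.array(f["mount"])
    C=np.eye(4); C[:3,:3]=cv2.Rodrigues(np.array(f["rvec"],float))[0]; C[:3,3]=np.ravel(f["tvec"]); return np.linalg.inv(C)
def slopes(f,uv):
    d=(np.atleast_2d(uv).astype(float)-[f["cx"],f["cy"]])/[f["fx"],f["fy"]]; u=d.copy()
    for _ in range(20): u=d/(1+f["k1"]*(u**2).sum(1,keepdims=True))
    return u
def cloud(f,mask,C):
    r,c=np.nonzero(mask&(f["range_z"]>0)); z=f["range_z"][r,c]
    s=slopes(f,np.c_[c,r]); P=np.c_[s*z[:,None],z]; return P@C[:3,:3].T+C[:3,3]
def onplane(f,uv,C,z):
    s=slopes(f,uv); d=np.c_[s,np.ones(len(s))]@C[:3,:3].T; return C[:3,3]+d*((z-C[2,3])/d[:,2:])
def save(f,n): cv2.imwrite("pics/"+n,f["color"][:,:,::-1])
E
cat > a.py <<'E'
from h import *
np.set_printoptions(precision=4,suppress=True)
for cam in ("scene","side"):
    f=grab_frame(cam); C=camT(f); save(f,cam+"0.png"); print(cam,C[:3,3])
    for n in ("holder","tube_rack","bead_tube_1","tape_roll","spool_brass","flux_pot"):
        for d in regions_of(n,f)[:3]:
            if d["conf"]<.3: continue
            P=cloud(f,d["mask"],C)
            print(n,round(d["conf"],2),d["extent"],np.percentile(P,[2,50,98],axis=0).round(3).tolist() if len(P) else None)
    for n,z in (("holder",0),("jaw_line",.067),("handle_grip",.128),("bore_far",.05),("bore_near",.05),("bead_tube_1",0),("tape_roll",0),("spool_brass",0),("flux_pot",0)):
        for d in pinpoint(n,f)[:2]:
            p=d["pixel"]; print(n,round(d["conf"],2),np.round(p),onplane(f,[[p[1],p[0]]],C,z)[0])
s=state(); print(s)
E
python3 a.py; python3 -c "
import cv2;cv2.imwrite('pics/both.png',cv2.resize(cv2.vconcat([cv2.imread('pics/scene0.png'),cv2.imread('pics/side0.png')]),(400*1,600)))"
```

```text
scene [ 0.0184 -0.3759  0.8881]
holder 0.73 [231.5, 214.0, 296.7, 269.6] [[0.445, -0.117, 0.002], [0.498, -0.078, 0.013], [0.585, 0.004, 0.078]]
holder 0.6 [263.0, 162.1, 276.0, 179.2] [[0.701, 0.056, 0.003], [0.716, 0.072, 0.025], [0.74, 0.093, 0.029]]
tube_rack 0.58 [248.3, 201.3, 280.6, 251.3] [[0.455, -0.082, 0.041], [0.502, -0.058, 0.08], [0.576, -0.034, 0.151]]
bead_tube_1 0.64 [152.3, 184.6, 161.5, 200.6] [[0.44, 0.247, 0.01], [0.445, 0.251, 0.045], [0.454, 0.26, 0.066]]
tape_roll 0.72 [203.7, 125.4, 234.4, 154.3] [[0.683, 0.229, 0.004], [0.726, 0.273, 0.033], [0.77, 0.317, 0.05]]
spool_brass 0.47 [261.2, 163.6, 278.3, 182.6] [[0.7, 0.055, 0.001], [0.716, 0.073, 0.025], [0.742, 0.095, 0.029]]
flux_pot 0.79 [289.5, 273.8, 314.0, 298.8] [[0.43, -0.214, 0.02], [0.461, -0.197, 0.024], [0.49, -0.18, 0.037]]
holder 0.72 [244. 262.] [ 0.511  -0.0519  0.    ]
jaw_line 0.66 [225. 264.] [ 0.5203 -0.0488  0.067 ]
jaw_line 0.22 [210. 266.] [ 0.5624 -0.0238  0.067 ]
handle_grip 0.79 [210. 265.] [ 0.5196 -0.0484  0.128 ]
bore_far 0.75 [217. 265.] [ 0.5526 -0.0278  0.05  ]
bore_near 0.65 [24
[... 1818 characters left out ...]
tape_roll 0.74 [151. 230.] [0.7257 0.0836 0.    ]
spool_brass 0.8 [152. 234.] [0.7225 0.0741 0.    ]
spool_brass 0.24 [215. 285.] [ 0.543  -0.0526  0.    ]
flux_pot 0.64 [245. 348.] [ 0.4628 -0.2019  0.    ]
{'time': 1.6, 'joints': array([ 1.1082,  0.2586,  1.535 ,  0.    ,  1.348 , -0.2028]), 'joint_vel': array([-0.0011, -0.0005, -0.0015,  0.0004,  0.0002, -0.0007]), 'tau': array([  0.0012, -44.5913, -29.0893,  -0.0001,   0.001 ,   0.    ]), 'eef_pos': array([0.1413, 0.5316, 0.2503]), 'eef_rot': array([-0.    ,  0.1295,  0.9916, -0.    ]), 'force': array([0.2794, 0.2231, 0.0891]), 'wrist_torque': array([ 0.005 , -0.0211,  0.0343]), 'gripper_force': 0.0, 'gripper_width': 0.08550157773935488}
```

View pics/scene0.png

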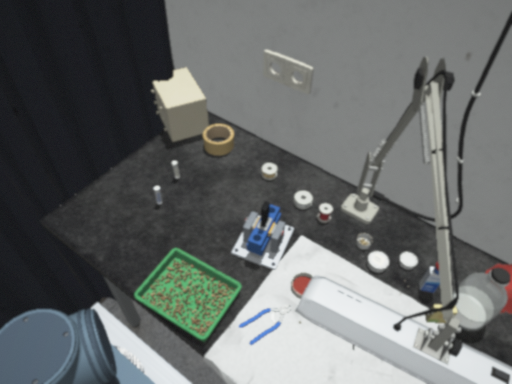

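View pics/side0.png

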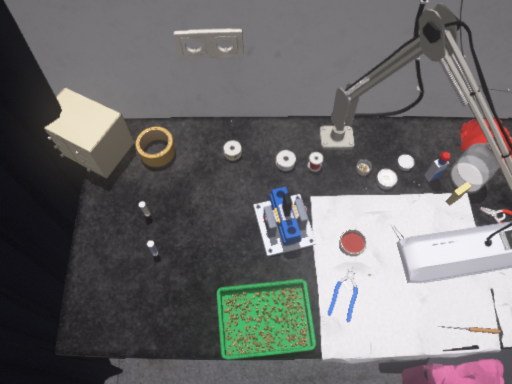

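The two views agree. The holder and rack are at about (0.517, -0.05) (scene px 262,238; side px 285,220), yawed roughly +15–20°. The tubes stand at (0.445, 0.257) and (0.551, 0.284), shown at side px 153,248 and 145,208. Next I move over the tubes for a closer look with the wrist camera.

arm_command:
  hand: [100,100,100,100,100,100,100,100,100,100,100,100,100,100,100,100]
  delta_pos:
    - [-3.5,-1.5,0]
    - [-7,-3,0]
    - [-10.5,-4.5,0]
    - [-14,-6,0]
    - [-17.5,-7.5,0]
    - [-21,-9,0]
    - [-24.5,-10.5,0]
    - [-28,-12,0]
    - [-31.5,-13.5,0]
    - [-35,-15,0]
    - [-38.5,-16.5,0]
    - [-42,-17.8,0]
    - [-42,-17.8,0]
    - [-42,-17.8,0]
    - [-42,-17.8,0]
    - [-42,-17.8,0]
  delta_rot:
    - [0,0,-4]
    - [0,0,-8]
    - [0,0,-12]
    - [0,0,-16]
    - [0,0,-20]
    - [0,0,-24]
    - [0,0,-28]
    - [0,0,-32]
    - [0,0,-34]
    - [0,0,-34]
    - [0,0,-34]
    - [0,0,-34]
    - [0,0,-34]
    - [0,0,-34]
    - [0,0,-34]
    - [0,0,-34]

```text
time: 2.93
eef_pos: [0.5004, 0.2524, 0.2503]
eef_rot: [-0.0, -0.167, 0.986, 0.0]
force: [0.1, 0.4, -0.2]
gripper_width: 0.0856
gripper_force: 0.0
```

```bash
cat > b.py <<'E'
from h import *
import sys
np.set_printoptions(precision=4,suppress=True)
T=toolT(); f=grab_frame("wrist"); C=camT(f,T); save(f,sys.argv[1])
print(T, C)
for n in ("bead_tube_1",):
    for d in regions_of(n,f)[:4]:
        P=cloud(f,d["mask"],C); 
        if len(P)==0: continue
        zt=np.percentile(P[:,2],97); top=P[P[:,2]>zt-.006]
        print(n,round(d["conf"],2),d["extent"],"ztop",zt,"cap",top.mean(0),(top[:,:2].max(0)+top[:,:2].min(0))/2,np.ptp(top,axis=0),"tool",(np.r_[(top[:,:2].max(0)+top[:,:2].min(0))/2,zt]-T[:3,3])@T[:3,:3])
    for d in pinpoint(n,f)[:2]:
        p=d["pixel"]; print(n,d["conf"],p,onplane(f,[[p[1],p[0]]],C,0)[0])
print(state()["time"],state()["joints"])
E
python3 b.py w1.png
```

```text
[[-0.9445 -0.3284 -0.0007  0.5004]
 [-0.3284  0.9445  0.0002  0.2524]
 [ 0.0006  0.0004 -1.      0.2503]
 [ 0.      0.      0.      1.    ]] [[-0.3296  0.8977  0.2924  0.4257]
 [ 0.9441  0.3133  0.1023  0.226 ]
 [ 0.0002  0.3097 -0.9508  0.3728]
 [ 0.      0.      0.      1.    ]]
bead_tube_1 0.83 [267.9, 115.2, 285.2, 132.3] ztop 0.062363815704691294 cap [0.4498 0.2561 0.0609] [0.45   0.2562] [0.0154 0.0152 0.0064] tool [0.0463 0.02   0.188 ]
bead_tube_1 0.64 [262.4, 198.0, 276.0, 228.1] ztop 0.061854857817264616 cap [0.5471 0.2843 0.0606] [0.5478 0.2844] [0.016  0.0154 0.0071] tool [-0.0554  0.0146  0.1884]
bead_tube_1 0.32 [2.5, 18.0, 51.5, 152.2] ztop 0.045258468857622754 cap [ 0.5115 -0.0044  0.0448] [ 0.5075 -0.0061] [0.054  0.0147 0.0145] tool [ 0.078  -0.2466  0.205 ]
bead_tube_1 0.76 [201.3, 267.7] [0.5453 0.2846 0.    ]
bead_tube_1 0.5 [115.7, 273.1] [0.4463 0.2552 0.    ]
3.0833 [ 0.2685  0.2774  1.509   0.0001  1.3551 -1.6379]
```

View pics/w1.png

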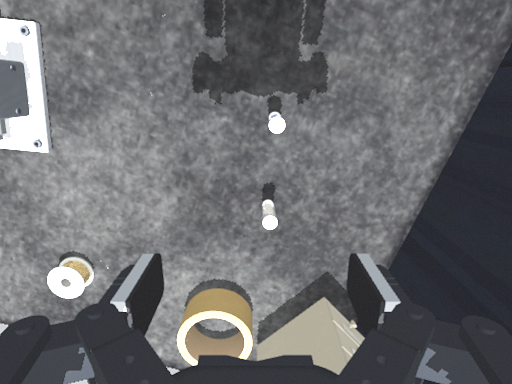

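The wrist view shows the tubes at px (277,124) and (270,222), with cap tops at 62 mm as expected. The holder is at the left edge, and the spool (70,278) and tape roll (217,340) are clear of the path. I'll pick up the far tube first.

arm_command:
  hand: [100,100,80,60,60,60,60,60,60,40,20,0,0,0,0,0,0,0]
  delta_pos:
    - [-3,0.8,0]
    - [-5.5,1.5,1]
    - [-5.5,1.5,5]
    - [-5.5,1.5,9]
    - [-5.5,1.5,13]
    - [-5.5,1.5,17]
    - [-5.5,1.5,19]
    - [-5.5,1.5,19.8]
    - [-5.5,1.5,19.8]
    - [-5.5,1.5,19.8]
    - [-5.5,1.5,19.8]
    - [-5.5,1.5,19.8]
    - [-5.5,1.5,19.8]
    - [-5.5,1.5,19.8]
    - [-5.5,1.5,19.8]
    - [-5.5,1.5,19.8]
    - [-5.5,1.5,19.8]
    - [-5.5,1.5,19.8]
  delta_rot:
    - [0,0,0]
    - [0,0,0]
    - [0,0,0]
    - [0,0,0]
    - [0,0,0]
    - [0,0,0]
    - [0,0,0]
    - [0,0,0]
    - [0,0,0]
    - [0,0,0]
    - [0,0,0]
    - [0,0,0]
    - [0,0,0]
    - [0,0,0]
    - [0,0,0]
    - [0,0,0]
    - [0,0,0]
    - [0,0,0]
  grip_force: 25

```text
time: 4.58
eef_pos: [0.55, 0.2845, 0.0547]
eef_rot: [0.002, -0.166, 0.986, 0.001]
force: [-0.1, 1.8, 6.9]
gripper_width: 0.0141
gripper_force: 24.5
```

arm_command:
  hand: [0,0,0,0,0,0,0,0,0,0,0,0,0,0,0,0,0,0,0]
  delta_pos:
    - [0,0,-2]
    - [0,0,-5]
    - [0,0,-9]
    - [0,0,-13]
    - [0,0,-17]
    - [0.5,-1,-19.8]
    - [2,-4,-19.8]
    - [3.5,-7.2,-19.8]
    - [5,-10.4,-19.8]
    - [6.6,-13.6,-19.8]
    - [8.2,-16.8,-19.8]
    - [9.8,-20,-19.8]
    - [11.4,-23.2,-19.8]
    - [12.8,-26.2,-19.8]
    - [14,-28.6,-19.8]
    - [14.8,-30.3,-19.8]
    - [14.8,-30.3,-19.8]
    - [14.8,-30.3,-19.8]
    - [14.8,-30.3,-19.8]
  delta_rot:
    - [0,0,0]
    - [0,0,0]
    - [0,0,0]
    - [0,0,0]
    - [0,0,0]
    - [0,0,0]
    - [0,0,0]
    - [0,0,0]
    - [0,0,0]
    - [0,0,0]
    - [0,0,0]
    - [0,0,0]
    - [0,0,0]
    - [0,0,0]
    - [0,0,0]
    - [0,0,0]
    - [0,0,0]
    - [0,0,0]
    - [0,0,0]

```text
time: 6.17
eef_pos: [0.5078, -0.0504, 0.2507]
eef_rot: [0.0, -0.166, 0.986, 0.0]
force: [-0.0, 1.3, -0.9]
gripper_width: 0.0145
gripper_force: 24.4
```

```bash
cat > c.py <<'E'
from h import *
import sys
np.set_printoptions(precision=4,suppress=True)
T=toolT(); f=grab_frame("wrist"); C=camT(f,T); save(f,sys.argv[1])
print(T)
for n,z in (("holder",0),("jaw_line",.067),("handle_grip",.128),("bore_far",.05),("bore_near",.05)):
    for d in pinpoint(n,f)[:2]:
        p=d["pixel"]; print(n,round(d["conf"],2),np.round(p),onplane(f,[[p[1],p[0]]],C,z)[0])
P=cloud(f,np.ones((384,512),bool),C)
col=f["color"][f["range_z"]>0].astype(int)
near=(np.hypot(P[:,0]-.517,P[:,1]+.05)<.08)
# block top (blue) at z~.08
b=near&(abs(P[:,2]-.080)<.004)&(col[:,2]>col[:,0]+30)
q=P[b]; rect=cv2.minAreaRect((q[:,:2]*1000).astype(np.float32)); print("block top",b.sum(),rect,np.median(q[:,2]))
h=near&(P[:,2]>.140)&(P[:,2]<.16)&(np.hypot(P[:,0]-.52,P[:,1]+.05)<.04)
if h.sum()>5: print("handle top",h.sum(),cv2.minAreaRect((P[h][:,:2]*1000).astype(np.float32)),np.median(P[h][:,2]))
# white plate at z~.01
w=(np.hypot(P[:,0]-.517,P[:,1]+.05)<.11)&(abs(P[:,2]-.010)<.003)&(col.min(1)>120)
print("plate",w.sum(),cv2.minAreaRect((P[w][:,:2]*1000).astype(np.float32)))
print(state()["time"],state()["gripper_width"],state()["force"])
E
python3 c.py w2.png
```

```text
[[-0.945  -0.3271  0.0006  0.5078]
 [-0.3271  0.945   0.0003 -0.0504]
 [-0.0007  0.0001 -1.      0.2507]
 [ 0.      0.      0.      1.    ]]
holder 0.44 [202. 252.] [ 0.5607 -0.0363  0.    ]
handle_grip 0.97 [202. 254.] [ 0.5167 -0.0488  0.128 ]
bore_far 0.69 [218. 249.] [ 0.5624 -0.0384  0.05  ]
bore_near 0.77 [135. 257.] [ 0.4743 -0.06    0.05  ]
block top 2102 ((517.9337158203125, -50.1824951171875), (123.69657897949219, 33.994808197021484), 13.575713157653809) 0.07896854485778629
handle top 474 ((517.0206909179688, -50.343387603759766), (26.598485946655273, 13.973104476928711), 13.642146110534668) 0.14840524091791396
plate 4511 ((514.0718994140625, -76.33528137207031), (155.02928161621094, 169.40455627441406), 13.258808135986328)
6.4667 0.014322374825857409 [-0.1747  0.2779 -0.6098]
```

View pics/w2.png

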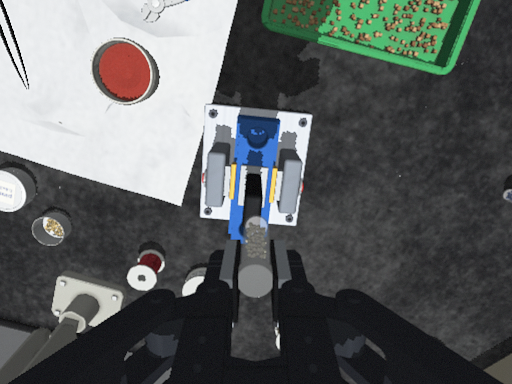

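The rack shows clearly: block top 123.7 x 34 mm centred at (0.5177, -0.0503), yaw 13.6°, and both bores match the pinpoints. The tube is held at px (256,265). I'll measure its offset in the hand.

```bash
cat > d.py <<'E'
from h import *
np.set_printoptions(precision=4,suppress=True)
f=grab_frame("wrist"); M=np.array(f["mount"])
P=cloud(f,np.ones((384,512),bool),M)
s=P[(abs(P[:,0])<.025)&(abs(P[:,1])<.02)&(P[:,2]>-.03)&(P[:,2]<.075)]
for a in np.arange(-.02,.07,.006):
    q=s[(s[:,2]>=a)&(s[:,2]<a+.006)]
    if len(q)>8: print(round(a+.003,3),len(q),"x",np.percentile(q[:,0],[3,50,97]),"y",np.percentile(q[:,1],[3,50,97]), "x at centre", np.percentile(q[abs(q[:,1])<.004][:,0],[50,95]) if (abs(q[:,1])<.004).any() else '')
print("zmax",s[:,2].max())
E
python3 d.py
```

```text
-0.017 804 x [-0.0101  0.0065  0.0113] y [-0.0139  0.0068  0.0132] x at centre 
-0.011 473 x [-0.0079  0.0101  0.011 ] y [-0.0189  0.0067  0.019 ] x at centre 
-0.005 1570 x [-0.005   0.0059  0.0107] y [-0.0171 -0.0002  0.0175] x at centre [0.0037 0.0098]
0.001 577 x [0.0058 0.009  0.0108] y [-0.019   0.0006  0.019 ] x at centre [0.0093 0.01  ]
0.007 538 x [0.0044 0.0081 0.0108] y [-0.0187  0.0002  0.0187] x at centre [0.0087 0.0093]
0.013 436 x [0.005  0.0085 0.0108] y [-0.0185 -0.0002  0.0176] x at centre [0.0085 0.0091]
0.019 176 x [0.0036 0.0079 0.0103] y [-0.0107 -0.0007  0.0093] x at centre [0.0083 0.0089]
0.025 134 x [0.0034 0.0076 0.0087] y [-0.0068  0.      0.0065] x at centre [0.0083 0.0087]
0.031 124 x [0.0038 0.0074 0.0085] y [-0.0067  0.0003  0.0066] x at centre [0.0081 0.0085]
0.037 104 x [0.003  0.0073 0.0084] y [-0.0068 -0.0002  0.0069] x at centre [0.0079 0.0084]
0.043 103 x [0.0028 0.007  0.0082] y [-0.0065  0.0004  0.0071] x at centre [0.0077 0.0082]
0.049 83 x [0.0027 0.0068 0.0082] y [-0.0066  0.0009  0.0068] x at centre [0.0075 0.0082]
0.055 40 x [0.0033 0.0069 0.0078] y [-0.0061 -0.0002  0.0068] x at centre [0.0073 0.0078]
zmax 0.05530387477162044
```

arm_command:
  hand: [0,0,0,0,0,0,0,0,0,0,0,0,0]
  delta_pos:
    - [-3,-0.4,0]
    - [-5.66,-0.77,0]
    - [-5.66,-0.77,0]
    - [-5.66,-0.77,3]
    - [-5.66,-0.77,6]
    - [-5.66,-0.77,9]
    - [-5.66,-0.77,10.5]
    - [-5.66,-0.77,10.9]
    - [-5.66,-0.77,10.9]
    - [-5.66,-0.77,11.4]
    - [-5.66,-0.77,11.9]
    - [-5.66,-0.77,12.4]
    - [-5.66,-0.77,12.4]
  delta_rot:
    - [0,1,3]
    - [0,1.7,5.5]
    - [0,1.7,5.5]
    - [0,1.7,5.5]
    - [0,1.7,5.5]
    - [0,1.7,5.5]
    - [0,1.7,5.5]
    - [0,1.7,5.5]
    - [0,1.7,5.5]
    - [0,1.7,5.5]
    - [0,1.7,5.5]
    - [0,1.7,5.5]
    - [0,1.7,5.5]

```text
time: 7.6
eef_pos: [0.5637, -0.0396, 0.1261]
eef_rot: [-0.015, -0.119, 0.993, -0.002]
force: [-0.6, 0.1, -0.8]
gripper_width: 0.0146
gripper_force: 24.4
```

```bash
cat > e.py <<'E'
from h import *
import sys
np.set_printoptions(precision=4,suppress=True)
T=toolT(); print(T); s=state(); print(s["time"],s["force"],s["joints"])
f=grab_frame("wrist"); save(f,sys.argv[1])
E
python3 e.py w3.png
```

```text
[[-0.9715 -0.2354 -0.0285  0.5637]
 [-0.2353  0.9719 -0.0083 -0.0396]
 [ 0.0297 -0.0014 -0.9996  0.1261]
 [ 0.      0.      0.      1.    ]]
7.6 [-0.5824  0.0966 -0.8123] [-0.2583  0.4117  1.6397 -0.0171  1.1157 -2.059 ]
```

View pics/w3.png

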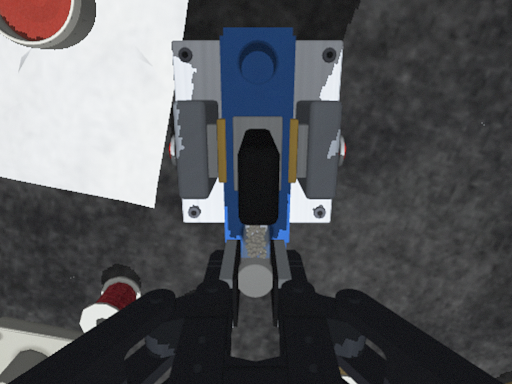

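The tube base has entered the far bore with no side force. I'll seat it, release and rise.

arm_command:
  hand: [0,0,0,0,0,15,25,35,35,35,35,35,35,50,60,60]
  delta_pos:
    - [-0.01,0,0.5]
    - [-0.03,0,1.0]
    - [-0.04,0,1.5]
    - [-0.06,0,1.9]
    - [-0.06,0,1.9]
    - [-0.06,0,1.9]
    - [-0.06,0,1.9]
    - [-0.06,0,1.9]
    - [-0.06,0,1.9]
    - [0,0,0.5]
    - [0.06,0,-2]
    - [0.15,0,-5]
    - [0.24,0,-8]
    - [0.33,0,-11]
    - [0.37,0,-12.5]
    - [0.37,0,-12.5]
  delta_rot:
    - [0,0,0]
    - [0,0,0]
    - [0,0,0]
    - [0,0,0]
    - [0,0,0]
    - [0,0,0]
    - [0,0,0]
    - [0,0,0]
    - [0,0,0]
    - [0,0,0]
    - [0,0,0]
    - [0,0,0]
    - [0,0,0]
    - [0,-1,0]
    - [0,-1.7,0]
    - [0,-1.7,0]

```text
time: 8.98
eef_pos: [0.5656, -0.04, 0.2558]
eef_rot: [0.004, -0.119, 0.993, -0.002]
force: [0.3, 0.2, -0.1]
gripper_width: 0.0513
gripper_force: 0.0
```

```bash
python3 e.py w4.png
python3 - <<'E'
from h import *
f=grab_frame("side")
for d in pinpoint("bead_tube_1",f)[:3]: print(d, onplane(f,[[d["pixel"][1],d["pixel"][0]]],camT(f),.0)[0],onplane(f,[[d["pixel"][1],d["pixel"][0]]],camT(f),.05)[0])
E
```

```text
[[-0.9719 -0.2354  0.0089  0.5656]
 [-0.2354  0.9719 -0.0034 -0.04  ]
 [-0.0078 -0.0054 -1.      0.2558]
 [ 0.      0.      0.      1.    ]]
8.9833 [ 0.2944  0.1927 -0.0563] [-0.2667  0.2801  1.4924 -0.0009  1.3596 -2.0749]
{'pixel': [236.0, 292.2], 'conf': 0.38} [ 0.48761126 -0.06879964  0.        ] [ 0.46875997 -0.06418356  0.05      ]
```

View pics/w4.png

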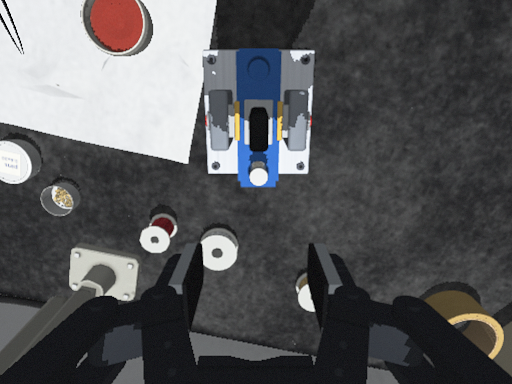

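The first tube stands in the far bore (cap at px 258,175), and the jaws and handle are undisturbed. Now the second tube.

arm_command:
  hand: [60,60,60,60,60,60,60,60,60,60,60,60]
  delta_pos:
    - [0.5,3.5,0]
    - [1,7,0]
    - [1.5,10.5,0]
    - [2,14,0]
    - [2.4,17.5,0]
    - [2.9,21,0]
    - [3.4,24.5,0]
    - [3.8,28,0]
    - [4.3,31.5,0]
    - [4.3,31.5,0]
    - [4.3,31.5,0]
    - [4.3,31.5,0]
  delta_rot:
    - [0,0,0]
    - [0,0,0]
    - [0,0,0]
    - [0,0,0]
    - [0,0,0]
    - [0,0,0]
    - [0,0,0]
    - [0,0,0]
    - [0,0,0]
    - [0,0,0]
    - [0,0,0]
    - [0,0,0]

```text
time: 10.13
eef_pos: [0.4473, 0.2562, 0.2492]
eef_rot: [-0.001, -0.119, 0.993, -0.001]
force: [0.0, -0.3, -0.3]
gripper_width: 0.0512
gripper_force: 0.0
```

```bash
python3 b.py w5.png
```

```text
[[-0.9716 -0.2364 -0.0025  0.4473]
 [-0.2364  0.9716 -0.0029  0.2562]
 [ 0.0031 -0.0023 -1.      0.2492]
 [ 0.      0.      0.      1.    ]] [[-0.2376  0.9242  0.2991  0.3706]
 [ 0.9713  0.2269  0.0707  0.2376]
 [-0.0025  0.3073 -0.9516  0.372 ]
 [ 0.      0.      0.      1.    ]]
bead_tube_1 0.6 [246.1, 156.2, 264.2, 183.5] ztop 0.06213970915780041 cap [0.4494 0.2566 0.0606] [0.4499 0.2567] [0.0155 0.0158 0.0065] tool [-0.0033  0.0003  0.1871]
bead_tube_1 0.75 [162.0, 253.1] [0.4506 0.2539 0.    ]
10.2833 [ 0.3025  0.1983  1.6138 -0.0018  1.3309 -1.5038]
```

arm_command:
  hand: [60,60,60,60,60,60,40,20,0,0,0,0,0,0,0,0,0,0]
  delta_pos:
    - [-0.3,0,4]
    - [-0.3,0,8]
    - [-0.3,0,12]
    - [-0.3,0,16]
    - [-0.3,0,19]
    - [-0.3,0,19.5]
    - [-0.3,0,19.5]
    - [-0.3,0,19.5]
    - [-0.3,0,19.5]
    - [-0.3,0,19.5]
    - [-0.3,0,19.5]
    - [-0.3,0,19.5]
    - [-0.3,0,19.4]
    - [-0.3,0,19.2]
    - [-0.3,0,17]
    - [-0.3,0,13]
    - [-0.3,0,9]
    - [-0.3,0,5]
  delta_rot:
    - [0,0,0]
    - [0,0,0]
    - [0,0,0]
    - [0,0,0]
    - [0,0,0]
    - [0,0,0]
    - [0,0,0]
    - [0,0,0]
    - [0,0,0]
    - [0,0,0]
    - [0,0,0]
    - [0,0,0]
    - [0,0,0]
    - [0,0,0]
    - [0,0,0]
    - [0,0,0]
    - [0,0,0]
    - [0,0,0]

```text
time: 11.78
eef_pos: [0.4499, 0.257, 0.2024]
eef_rot: [-0.001, -0.119, 0.993, -0.001]
force: [0.7, -0.5, -0.4]
gripper_width: 0.0147
gripper_force: 24.5
```

```bash
python3 d.py; python3 e.py w6.png
```

```text
-0.017 808 x [-0.0103  0.0064  0.0114] y [-0.0139 -0.0075  0.0129] x at centre 
-0.011 485 x [-0.0085  0.01    0.011 ] y [-0.0186  0.0068  0.0188] x at centre 
-0.005 1306 x [-0.0043  0.0062  0.0108] y [-0.0179 -0.0002  0.0177] x at centre [0.004  0.0102]
0.001 717 x [-0.0025  0.0093  0.0112] y [-0.0187 -0.0002  0.0185] x at centre [0.0104 0.0114]
0.007 540 x [-0.0079  0.0098  0.0109] y [-0.0187  0.0003  0.0187] x at centre [0.0103 0.0109]
0.013 451 x [0.0059 0.01   0.011 ] y [-0.0183 -0.0002  0.0177] x at centre [0.0105 0.0111]
0.019 187 x [0.0064 0.0102 0.0114] y [-0.01   -0.0002  0.0096] x at centre [0.0107 0.0114]
0.025 151 x [0.006  0.0103 0.0116] y [-0.0068  0.0003  0.0064] x at centre [0.0109 0.0116]
0.031 135 x [0.0056 0.0106 0.0118] y [-0.0069 -0.0002  0.0068] x at centre [0.0112 0.0118]
0.037 129 x [0.0062 0.0107 0.0119] y [-0.0068 -0.0002  0.0069] x at centre [0.0113 0.0119]
0.043 113 x [0.0066 0.011  0.0122] y [-0.0067 -0.0002  0.0069] x at centre [0.0116 0.0122]
0.049 97 x [0.0065 0.0112 0.0124] y [-0.0066  0.0004  0.0069] x at centre [0.0117 0.0124]
0.055 86 x [0.0076 0.0113 0.0125] y [-0.0066  0.0004  0.0069] x at centre [0.0119 0.0125]
zmax 0.05828145907333426
[[-0.9717 -0.2359  0.0125  0.4542]
 [-0.2359  0.9718  0.0025  0.2585]
 [-0.0128 -0.0006 -0.9999  0.2111]
 [ 0.      0.      0.      1.    ]]
11.8333 [2.5593 1.794  5.5856] [ 0.3047  0.2329  1.6689 -0.0015  1.2271 -1.5037]
```

arm_command:
  hand: [0,0,0,0,0,0,0,0,0,0,0,0,0,0,0,0,0,0]
  delta_pos:
    - [0.2,-1.5,-2]
    - [0.7,-4.5,-4]
    - [1.3,-8,-4]
    - [1.8,-11.5,-4]
    - [2.4,-15,-4]
    - [2.9,-18.5,-4]
    - [3.5,-22,-4]
    - [4.1,-25.5,-4]
    - [4.6,-28.5,-4]
    - [4.9,-30.5,-4]
    - [5.01,-31.4,-4]
    - [5.01,-31.4,-4]
    - [5.01,-31.4,-2]
    - [5.01,-31.4,1.5]
    - [5.01,-31.4,4]
    - [5.01,-31.4,5.5]
    - [5.01,-31.4,5.5]
    - [5.01,-31.4,5.5]
  delta_rot:
    - [0,0,0]
    - [0,-1,0]
    - [0,-2,0]
    - [0,-2,0]
    - [0,-2,0]
    - [0,-2,0]
    - [0,-2,0]
    - [0,-2,0]
    - [0,-2,0]
    - [0,-2,0]
    - [0,-2,0]
    - [0,-2,0]
    - [0,-2,0]
    - [0,-2,0]
    - [0,-2,0]
    - [0,-2,0]
    - [0,-2,0]
    - [0,-2,0]

```text
time: 13.38
eef_pos: [0.4754, -0.0583, 0.1459]
eef_rot: [0.016, -0.119, 0.993, 0.002]
force: [0.4, 0.3, -0.9]
gripper_width: 0.0144
gripper_force: 24.5
```

```bash
python3 e.py w7.png
python3 - <<'E'
from h import *
np.set_printoptions(precision=4,suppress=True)
T=toolT();f=grab_frame("wrist");C=camT(f,T)
P=cloud(f,np.ones((384,512),bool),C); c=np.array([.5175,-.0503]); rx=np.array([.972,.2355]); ry=np.array([-.2355,.972])
u=(P[:,:2]-c)@rx; v=(P[:,:2]-c)@ry
for a in (.086,.094,.102,.110):
    m=(abs(u+.046)<.02)&(abs(v)<.012)&(abs(P[:,2]-a)<.004)
    print(a,m.sum(),"u",np.percentile(u[m],[3,50,97]) if m.sum() else'',"v",np.percentile(v[m],[3,50,97])if m.sum() else'')
d=T[:2,3]-c; print("tcp uv",d@rx,d@ry)
col=f["color"][f["range_z"]>0].astype(int)
b=(abs(P[:,2]-.080)<.004)&(col[:,2]>col[:,0]+30)&(abs(u)<.08)&(abs(v)<.03)
print(cv2.minAreaRect((P[b][:,:2]*1000).astype(np.float32)),"v",np.percentile(v[b],[1,99]),"u",np.percentile(u[b],[1,99]))
E
```

```text
[[-0.971  -0.2368  0.0321  0.4754]
 [-0.2366  0.9716  0.0082 -0.0583]
 [-0.0331  0.0003 -0.9995  0.1459]
 [ 0.      0.      0.      1.    ]]
13.3833 [ 0.4095  0.3407 -0.8694] [-0.3693  0.2165  1.871   0.0224  1.0272 -2.1905]
0.086 16 u [-0.0523 -0.0513 -0.0484] v [-0.0041  0.002   0.0078]
0.094 132 u [-0.0527 -0.0515 -0.0467] v [-0.0054  0.0011  0.0082]
0.102 140 u [-0.0526 -0.0515 -0.0472] v [-0.0055  0.0017  0.008 ]
0.11 162 u [-0.0526 -0.0515 -0.0476] v [-0.0055  0.0014  0.0081]
tcp uv -0.04199933862886522 0.0013514328391756318
((518.1220703125, -50.012359619140625), (125.0746078491211, 34.008392333984375), 13.604146957397461) v [-0.0166  0.0169] u [-0.0616  0.0615]
```

View pics/w7.png

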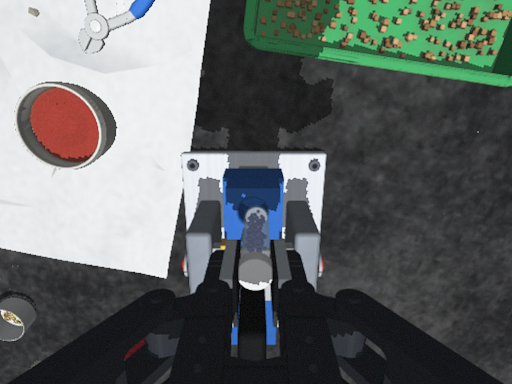

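The block reads centred as expected. The tube hangs vertical but 1.2 mm off in rack x and 1.3 mm off in rack y, so I correct for that and insert.

arm_command:
  hand: [0,0,0,0,0,0,0]
  delta_pos:
    - [0.12,-0.13,0]
    - [0.12,-0.13,0]
    - [0.14,-0.13,0.5]
    - [0.15,-0.13,1]
    - [0.17,-0.13,1.5]
    - [0.19,-0.13,2]
    - [0.19,-0.13,2]
  delta_rot:
    - [0,0,0]
    - [0,0,0]
    - [0,0,0]
    - [0,0,0]
    - [0,0,0]
    - [0,0,0]
    - [0,0,0]

```text
time: 14.07
eef_pos: [0.4744, -0.0612, 0.125]
eef_rot: [0.016, -0.118, 0.993, 0.002]
force: [-0.3, 0.3, 0.4]
gripper_width: 0.0144
gripper_force: 24.5
```

arm_command:
  hand: [0,0,0,0,15,25,35,35,35,35,35,35,35,50,60,60]
  delta_pos:
    - [0.02,0,0.5]
    - [0.03,0,1.0]
    - [0.05,0,1.5]
    - [0.05,0,1.5]
    - [0.05,0,1.5]
    - [0.05,0,1.5]
    - [0.05,0,1.5]
    - [0.05,0,1.5]
    - [0.05,0,1.5]
    - [0,0,0]
    - [-0.1,0,-3]
    - [-0.2,0,-6]
    - [-0.3,0,-9]
    - [-0.4,0,-12]
    - [-0.43,0,-13]
    - [-0.43,0,-13]
  delta_rot:
    - [0,0,0]
    - [0,0,0]
    - [0,0,0]
    - [0,0,0]
    - [0,0,0]
    - [0,0,0]
    - [0,0,0]
    - [0,0,0]
    - [0,0,0]
    - [0,0,0]
    - [0,0,0]
    - [0,0,0]
    - [0,1,0]
    - [0,2,0]
    - [0,2,0]
    - [0,2,0]

```text
time: 15.4
eef_pos: [0.4767, -0.0618, 0.2594]
eef_rot: [0.003, -0.119, 0.993, -0.002]
force: [1.2, -0.6, -0.5]
gripper_width: 0.0512
gripper_force: 0.0
```

```bash
python3 c.py w8.png
```

```text
[[-0.9718 -0.2358  0.0067  0.4767]
 [-0.2358  0.9718 -0.0036 -0.0618]
 [-0.0057 -0.0051 -1.      0.2594]
 [ 0.      0.      0.      1.    ]]
handle_grip 0.71 [234. 262.] [ 0.5158 -0.0471  0.128 ]
bore_far 0.81 [241. 259.] [ 0.5615 -0.0377  0.05  ]
bore_near 0.57 [164. 257.] [ 0.4742 -0.0613  0.05  ]
block top 1835 ((518.2462768554688, -50.18486022949219), (124.79666137695312, 34.04430389404297), 13.540197372436523) 0.07893001896305546
handle top 566 ((517.673828125, -50.028350830078125), (28.05855369567871, 13.229108810424805), 13.75386905670166) 0.14846169258194508
plate 3774 ((513.0352172851562, -76.8787841796875), (156.9286651611328, 169.13790893554688), 13.470516204833984)
15.7 0.050966811113989964 [0.3906 0.2935 0.6389]
```

View pics/w8.png

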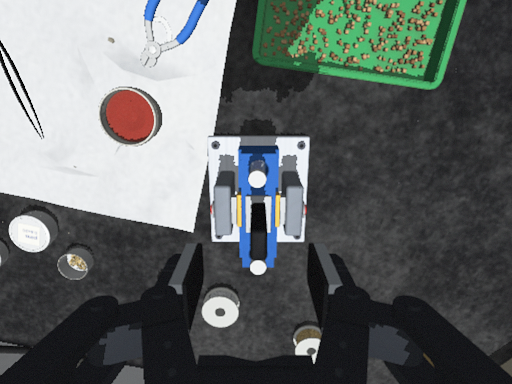

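Both tubes stand in the bores, with caps at px (257,178) and (258,267). Next I move above the handle.

arm_command:
  hand: [60,60,60,60,60,60]
  delta_pos:
    - [-2.5,0,0]
    - [-4.48,0.06,0]
    - [-4.48,0.06,3]
    - [-4.48,0.06,5.5]
    - [-4.48,0.06,5.5]
    - [-4.48,0.06,5.5]
  delta_rot:
    - [0,0,0]
    - [0,0,0]
    - [0,0,0]
    - [0,0,0]
    - [0,0,0]
    - [0,0,0]

```text
time: 16.2
eef_pos: [0.5169, -0.0499, 0.1995]
eef_rot: [-0.002, -0.119, 0.993, 0.0]
force: [1.2, 0.6, 1.1]
gripper_width: 0.0512
gripper_force: 0.0
```

Run:
```python
from h import *
import time
grab_frame("wrist");grab_frame("wrist")
np.set_printoptions(precision=4,suppress=True)
T=toolT();print(T,(np.array([.5178,-.0502,.128])-T[:3,3])@T[:3,:3],state()["time"])
```

```text
[[-0.9719 -0.2352  0.0011  0.5188]
 [-0.2352  0.9719 -0.0016 -0.0505]
 [-0.0007 -0.0018 -1.      0.2022]
 [ 0.      0.      0.      1.    ]] [0.0009 0.0007 0.0742] 16.3
```

arm_command:
  hand: [60,60,60,60,40,20,0,0,0,0,0,0,0]
  delta_pos:
    - [0.05,0.05,2.5]
    - [0.05,0.05,5]
    - [0.05,0.05,7]
    - [0.05,0.05,7.3]
    - [0.05,0.05,7.3]
    - [0.05,0.05,7.3]
    - [0.05,0.05,7.3]
    - [0.05,0.05,7.3]
    - [0.05,0.05,7.3]
    - [0.05,0.05,7.3]
    - [0.05,0.05,7.3]
    - [0.05,0.05,7.3]
    - [0.05,0.05,7.3]
  delta_rot:
    - [0,0,0]
    - [0,0,0]
    - [0,0,0]
    - [0,0,0]
    - [0,0,0]
    - [0,0,0]
    - [0,0,0]
    - [0,0,0]
    - [0,0,0]
    - [0,0,0]
    - [0,0,0]
    - [0,0,0]
    - [0,0,0]
  grip_force: 80

```text
time: 17.38
eef_pos: [0.5191, -0.05, 0.1305]
eef_rot: [0.002, -0.119, 0.993, -0.001]
force: [-0.9, 1.3, 7.3]
gripper_width: 0.013
gripper_force: 78.2
```

arm_command:
  hand: [0,0,0,0,0,0,0,0,0,0]
  delta_pos:
    - [0,0,-0.2]
    - [0,0.2,-0.2]
    - [0,0.39,-0.19]
    - [0,0.59,-0.18]
    - [0,0.78,-0.17]
    - [0,0.98,-0.16]
    - [0,1.17,-0.14]
    - [0,1.17,-0.14]
    - [0,1.17,-0.14]
    - [0,1.17,-0.14]
  delta_rot:
    - [0,0,0]
    - [1,0,0]
    - [2,0,0]
    - [3,0,0]
    - [4,0,0]
    - [5,0,0]
    - [6,0,0]
    - [6,0,0]
    - [6,0,0]
    - [6,0,0]

```text
time: 18.22
eef_pos: [0.5153, -0.0387, 0.13]
eef_rot: [0.007, -0.119, 0.991, -0.053]
force: [-0.4, -4.2, 1.4]
gripper_width: 0.0128
gripper_force: 78.9
```

```bash
cat > g.py <<'E'
from h import *
np.set_printoptions(precision=4,suppress=True)
f=grab_frame("wrist");T=toolT();s=state();c=np.array([.5178,-.0502]);d=T[:2,3]-c
print("uv",d@[.972,.2355],d@[-.2355,.972],T[2,3],"tilt to +v deg",np.degrees(np.arcsin(-T[:2,2]@[-.2355,.972])),"tilt u",np.degrees(np.arcsin(-T[:2,2]@[.972,.2355])),s["force"],s["wrist_torque"],s["time"],s["gripper_force"])
E
python3 g.py
```

```text
uv 0.00026175004150169546 0.011749978771602776 0.13005528664306484 tilt to +v deg 6.157728957693773 tilt u -0.0314281863938741 [-0.0421 -4.522   1.4638] [-0.9084 -0.0574 -0.0839] 18.2667 78.96244525909424
```

arm_command:
  hand: [0,0,0,0,0,0,0,0,0,0,0]
  delta_pos:
    - [0,-0.29,0]
    - [0,-0.59,0.02]
    - [0,-0.88,0.03]
    - [0,-1.18,0.06]
    - [0,-1.47,0.1]
    - [0,-1.76,0.14]
    - [0,-2.05,0.19]
    - [0,-2.36,0.25]
    - [0,-2.36,0.25]
    - [0,-2.36,0.25]
    - [0,-2.36,0.25]
  delta_rot:
    - [-1.5,0,0]
    - [-3,0,0]
    - [-4.5,0,0]
    - [-6,0,0]
    - [-7.5,0,0]
    - [-9,0,0]
    - [-10.5,0,0]
    - [-12.1,0,0]
    - [-12.1,0,0]
    - [-12.1,0,0]
    - [-12.1,0,0]

```text
time: 19.18
eef_pos: [0.5207, -0.061, 0.1299]
eef_rot: [-0.006, -0.118, 0.992, 0.052]
force: [0.6, 0.7, 3.4]
gripper_width: 0.0134
gripper_force: 79.3
```

```bash
python3 g.py
```

```text
uv 0.0002451190158060931 -0.011142730203444768 0.12985989236075257 tilt to +v deg -6.011870072129926 tilt u -0.028679485965572855 [0.9287 1.1598 2.6909] [ 0.3895 -0.2403 -0.1248] 19.2333 79.24646615982056
```

arm_command:
  hand: [0,0,0,0,0,0,0,0,0,0,0,0]
  delta_pos:
    - [0,0.29,0]
    - [0,0.59,0.02]
    - [0,0.88,0.04]
    - [0,1.15,0.06]
    - [0,1.15,0.06]
    - [0,1.15,0.06]
    - [0,1.18,-0.24]
    - [0,1.22,-0.54]
    - [0,1.25,-0.84]
    - [0,1.28,-1.14]
    - [0,1.28,-1.14]
    - [0,1.28,-1.14]
  delta_rot:
    - [1.5,0,0]
    - [3,0,0]
    - [4.5,0,0]
    - [6,0,0]
    - [6,0,0]
    - [6,0,0]
    - [6,0,0]
    - [6,0,0]
    - [6,0,0]
    - [6,0,0]
    - [6,0,0]
    - [6,0,0]

```text
time: 20.23
eef_pos: [0.5179, -0.0508, 0.1426]
eef_rot: [-0.0, -0.118, 0.993, 0.0]
force: [2.1, 0.6, -3.4]
gripper_width: 0.0131
gripper_force: 78.5
```

```bash
python3 g.py
```

```text
uv -4.794090887914884e-05 -0.000554810490841771 0.14248748067294933 tilt to +v deg -0.013619940570950478 tilt u 0.0017810238931583464 [ 0.8569  0.2147 -3.8926] [ 0.0075 -0.3013  0.0628] 20.2833 78.50957036018372
```

The rack is clear of the jaws, with about 4 N on the wrist matching its weight. I'll lift it to the final height.

arm_command:
  hand: [0,0,0,0,0,0,0,0,0,0,0,0,0,0,0,0,0]
  delta_pos:
    - [0,0,-0.5]
    - [0,0,-1.2]
    - [0,0,-2.0]
    - [0,0,-2.8]
    - [0,0,-3.6]
    - [0,0,-4.4]
    - [0,0,-5.2]
    - [0,0,-6]
    - [0,0,-6.6]
    - [0,0,-7.0]
    - [0,0,-7.3]
    - [0,0,-7.3]
    - [0,0,-7.3]
    - [0,0,-7.3]
    - [0,0,-7.3]
    - [0,0,-7.3]
    - [0,0,-7.3]
  delta_rot:
    - [0,0,0]
    - [0,0,0]
    - [0,0,0]
    - [0,0,0]
    - [0,0,0]
    - [0,0,0]
    - [0,0,0]
    - [0,0,0]
    - [0,0,0]
    - [0,0,0]
    - [0,0,0]
    - [0,0,0]
    - [0,0,0]
    - [0,0,0]
    - [0,0,0]
    - [0,0,0]
    - [0,0,0]

```text
time: 21.7
eef_pos: [0.5178, -0.0505, 0.2152]
eef_rot: [-0.0, -0.119, 0.993, 0.0]
force: [-0.5, -1.1, -4.7]
gripper_width: 0.0131
gripper_force: 78.4
```

```bash
python3 g.py
python3 - <<'E'
from h import *
f=grab_frame("scene")
a=f["color"][170:290,200:330,::-1]; g=grab_frame("side")["color"][150:270,220:350,::-1]
import numpy as np
cv2.imwrite("pics/fin.png",cv2.resize(np.hstack([a,g]),(780,360),interpolation=cv2.INTER_CUBIC))
E
```

```text
uv -3.8302150530268894e-05 -0.0003215886279770922 0.21524477904292894 tilt to +v deg -0.029843258820841996 tilt u 0.018443473071806056 [-0.276   0.6939 -3.5015] [ 0.0169 -0.0097 -0.037 ] 21.75 78.4393322467804
```

View pics/fin.png

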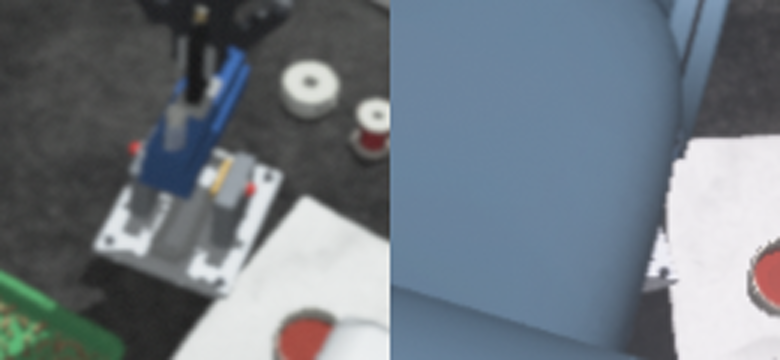

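The rack hangs upright above the holder, both red pins are out at crop px (135,148) and (250,188), and the tubes are in the bores.

```bash
python3 -c "
from rig import *
print(job_done())"
```

```text
the job is handed in; nothing more can be done
None
```

The job is handed in: both tubes went into the rack, both jaws were rocked back, and the rack is held upright and still with its foot about 95 mm above the worktop (roughly 2 cm above the jaws). No verdict was returned.

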